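# Fold out the crank and clamp a flow-sensor module in the test jig

### The arm

A 6-joint arm with a two-finger parallel gripper is mounted at the origin on the work surface. World frame = base frame: x ahead of the robot, y to its left, z up, the work surface at z = 0. Lengths are in m, angles in rad, forces in N, time in s.
With the tool pointing down it reaches from about 0.275 to 1 m from the base axis. Payload 8.4 kg.
Tool frame: the origin (TCP) lies midway between the tips of the shut fingers; the grasp point (between the pads) lies 19 mm behind it; z points along the fingers, y is the line along which they close (so a half turn about z gives the same grasp; the last joint's range is limited). The gripper opens to 85 mm and grips with 20 to 120 N. Pads are 22 mm wide; open, the fingers measure 114 mm over their backs; the gripper's body (76 mm by 85 mm) begins 54 mm behind the grasp point. The pads swing forward as they close: fully open they stand 13 mm farther back than shut.
Start: joints at [1.329, 0.353, 1.633, -0, 1.155, -0.002], TCP at [0.148, 0.607, 0.231] pointing down, gripper open.
Joint ranges: [-2.63, 2.63], [-0.92, 2.1], [0.06, 2.66], [-1.3, 4.44], [0, 2.69], [-3.02, 3.02]. Speed limits (rad/s): [2.22, 2.22, 2.79, 3.14, 3.14, 3.14].

### API

Orientations are given as a unit quaternion [w, x, y, z].
In Python, from rig import arm, viewer, finder gives the robot as it stands.
- The arm moves only by the tool arm_command, never from a script. Its argument "deltas" is one flat list of numbers, 4 for each row, row after row: the shift along the tool's x, y, z in m, then the turn about the tool's z in degrees. A call has 1 to 12 rows; each row is the pose to reach, as a shift and turn from the pose commanded when the call began, along the tool's axes at that moment; what a row does not reach only later rows make up. A row lasts 1/8 s, in which the tool goes at most 62.5 mm and 10.7 degrees, less where a joint would pass 70% of its speed; a pose out of reach is approached as far as the arm can. A call with a gripper value outside its range is refused whole. "claw" is the finger opening in m, from 0 to 0.0854, set as the call begins (left out, the last holds). The fingers move at their own pace and stop on an object; "force" is the grip in N (left out, the last holds). Time passes only in rows, so rows that repeat a pose let the fingers close. It gives the time, the measured TCP pose, the force, the opening and the grip force at its end, in the units of the state.
- arm.get_obs(): the state, without advancing time (a new reading comes with each control period).
- viewer.get_image(name): name is "scene" or "top" or "wrist"; returns the picture (400x640x3 uint8, red, green, blue); there is no depth.
- viewer.camera_model(name): a dict with "fov_y" (degrees; the focal length in pixels is half the picture's height over the tangent of half this angle, whatever the lens; pixels are square), "cx", "cy" (the principal point, pixels), "cam_to_world" (4x4, takes a point from camera to world coordinates). Camera axes: x right, y up, looking along -z (the intrinsics and any distortion apply to the point x, -y, -z); pixel columns grow to the right and rows downward; lengths in m; the calibration is good to about 2 mm. The wrist camera is an equidistant fisheye: a pixel r from the principal point sees the ray r / f radians off the axis. A picture is of the moment at which its call begins: read the wrist's pose just before it. camera_model takes no time and is no camera call; for the wrist camera it gives the pose at the moment of the call.
- arm.job_done(): hands the job in; it is judged then, once.
Trained networks look in the newest picture that a camera, given by its name, has taken for a name from the list of things; names that differ only in an ending like _2 or _b are one class to them, and where a whole thing is asked for, a point or a joint stands for the part that bears it (a point fixed in the world has none). Each returns a list of dicts, best first, with "confidence" (0 to 1); they miss things now and then, are a little off and sometimes report something else, mostly with a low value. They report only what shows in the picture. A call takes as long as a camera call. They do not tell look-alikes from the thing itself.
- finder.search_frame(camera, thing): "xyz" ([x, y, z] in m, in world coordinates, good to about 4 mm: the middle of the surface that is visible of it).
- finder.cut_out(camera, thing): "pixels" (400x640 bool, what is visible of it).
The state is a dict: "t": time; "joint_positions": joint angles; "qd": joint speeds; "tau": joint torques, N m; "ee_pos": TCP position; "ee_rot": TCP orientation; "force": force on the tool from outside, world axes, zero at the start; "moment": the same for the moment, N m; "opening": finger opening in m; "grip_force": force on a finger pad.
Only numpy, scipy, OpenCV 4.12 (cv2) and the standard library are available. Lean on these libraries where they do the work, as an engineer would, in place of code of your own. Each camera call takes 0.05 s, during which the arm holds its last target. There are 200 camera calls.

### The job

Fold the red crank handle fully up and only then turn the crank clockwise by it, until the white and blue flow-sensor module is clamped firmly but gently between the jaw's spring pad and the grey backstop: the pad's yellow pointer over the green mark, never pushed into the red. Move the jaw only with the crank, let go leaving the handle standing up and the module clamped, and leave everything else on the table where it is.

Things in the scene. Friction and masses are not known exactly. Their poses are not given: they have to be found in the camera images.
- crank (a joint): Crank angle, rad: 0 at the start (arm along the jig's +y), grows clockwise seen from above, to 3.95. Each rad drives the jaw 16 mm. Handle circle: 55 mm radius. Steady friction: turning freely takes about 6 N at the handle; each newton of clamping force adds 0.29 N. Let go, it holds clamping forces up to about 20 N; above that it runs back. Steel arm 10 mm wide, its top 102 mm above the table.
- handle (a joint): Angle of the folding handle on the crank arm in rad: 0 lying flat along the arm, free end over the crank axis; 1.571 standing straight up (hard stop). The hinge is stiff (about 0.06 N m) and stays where it is left. Starts between 0 and 0.3.
- crank_axis (a point): Point on the vertical crank axis at the height of the handle's hinge, 113 mm above the table, 39 mm above the top of the 90 mm square blue gearbox. Its axes are those of the jig.
- crank_pivot (a point): Hinge of the folding handle at the end of the crank arm, 55 mm from the crank axis, 113 mm above the table. Its y axis points outward along the crank arm, its x axis lies along the handle's hinge (level, across the arm).
- handle_end (a point): Centre of the free end of the round red handle (16 mm diameter; its red sleeve, 6 to 58 mm from the hinge, spins freely about its length). Nothing beside or below it is wider than it, down to 86 mm above the table, so it can be pinched across from above.
- jig: Fixed white base plate 140 mm (x) by 385 mm (y), 12 mm thick, with gearbox, crank, jaw and bed. Origin on the table under the crank axis, z up; the bed, 70 mm wide, top at 30 mm, runs to -y. A grey backstop, 130 mm wide, is fixed across the bed, set by hand anywhere so that its face lies 200 to 224 mm from the crank axis.
- jaw: Blue block, 130 x 30 x 56 mm, sliding along the bed to the jig's -y. Origin centre of its underside, axes as the jig's. In front a black pad on a spring (6 N per mm, 9 mm travel), its face 37 mm before the origin while free, 112 mm from the crank axis at the start. A yellow pointer on the pad slides back over marks on the jaw's top: green 8 to 25 N, red over 35 N.
- module: White flow-sensor module with blue trim, 48 x 60 x 42 mm (x, y, z), about 180 g, loose on the bed between pad and backstop, not quite square. Origin at the centre of its underside, z up. The pad pushes it along the bed to the backstop. Clamp it with about 15 N (8 to 25 N is good; over 35 N crushes it).
- spare_module: Grey and orange spare module, 48 x 60 x 42 mm, on the table beyond the jig. Leave alone.
- adapter: Clear tube adapter, 28 mm diameter, 26 mm tall, standing on the jig's bed behind the backstop. Leave alone.
- gauge: Round pressure gauge lying face up, 64 mm diameter, 28 mm tall. Leave alone.
- mug: Blue mug, 80 mm diameter, 92 mm tall, handle at its +y. Leave alone.
- driver: Screwdriver lying on the table. Leave alone.
- bottle: White bottle, 60 mm diameter, 150 mm tall. Leave alone.
- mouse: Black computer mouse, 100 x 62 x 22 mm. Leave alone.
Things that resemble listed ones, but are neither listed nor needed, are in the scene too. Leave any pink or purple look-alike of the module alone.

How it is judged:
By the outcome, as a careful person would: the job done as asked, in the order asked, and still so for the second after the job is handed in, with the robot touching nothing.
It also fails if it takes over 72 s, if anything falls off the work surface, if the arm or the gripper's body presses on something with over 40 N, if the wrist force passes 120 N, or if a joint passes its speed limit or range.

## Working session

There is one attempt and no reset: what is moved stays moved. The work goes in short steps, Python scripts to look and compute and a tool call to move; the robot and the scene stay as the last step left them, time stands still between calls to the robot, and variables do not carry over. Pictures are saved under pics/ and viewed, at most 10 in all, crops included, and the job is handed in when it is done.

Besides the shell and the picture viewer there is one more tool, called after ">>>" as name(argument=value, ...), one argument or row to a line, values as JSON. arm_command: Moves the arm, as the interface text tells. Its arguments: {"type":"object","properties":{"deltas":{"type":"array"},"claw":{"type":"number"},"force":{"type":"number"}},"required":["deltas"]}

```bash
ls; mkdir -p pics; cat > h.py <<'E'
import numpy as np, cv2
from rig import arm, viewer, finder
def save(cam,name,crop=None,scale=1):
    im=viewer.get_image(cam)
    if crop: im=im[crop[1]:crop[3],crop[0]:crop[2]]
    if scale!=1: im=cv2.resize(im,None,fx=scale,fy=scale,interpolation=cv2.INTER_CUBIC)
    cv2.imwrite('pics/'+name,im[:,:,::-1])
def ray(cam,u,v,m=None):
    m=m or viewer.camera_model(cam); f=200/np.tan(np.radians(m['fov_y'])/2)
    x,y=(u-m['cx'])/f,(v-m['cy'])/f
    if cam=='wrist':
        r=np.hypot(x,y)+1e-12; d=np.array([np.sin(r)*x/r,-np.sin(r)*y/r,-np.cos(r)])
    else: d=np.array([x,-y,-1.])
    T=np.array(m['cam_to_world']); return T[:3,3],T[:3,:3]@d
def atz(cam,u,v,z,m=None):
    o,d=ray(cam,u,v,m); return o+d*(z-o[2])/d[2]
def proj(cam,p,m=None):
    m=m or viewer.camera_model(cam); f=200/np.tan(np.radians(m['fov_y'])/2)
    T=np.array(m['cam_to_world']); c=T[:3,:3].T@(np.array(p)-T[:3,3]); x,y,z=c[0],-c[1],-c[2]
    if cam=='wrist':
        r=np.hypot(x,y)+1e-12; t=np.arctan2(r,z); return m['cx']+f*t*x/r,m['cy']+f*t*y/r
    return m['cx']+f*x/z,m['cy']+f*y/z
E
python3 - <<'E'
from h import *
save('top','top0.png')
save('scene','scene0.png')
for c in('top','scene'):
    m=viewer.camera_model(c); print(c,{k:(np.round(v,3).tolist()) for k,v in m.items() if not isinstance(v,str)})
for t in ['handle_end','crank_pivot','crank','jig','jaw','module','handle']:
    for c in ('top','scene'):
        print(t,c,[(np.round(r['xyz'],3).tolist(),round(r['confidence'],2)) for r in finder.search_frame(c,t)])
s=arm.get_obs(); print(s['t'],s['ee_pos'],s['ee_rot'],s['opening'])
E
```

```text
pics
top {'fov_y': 43.935, 'cx': 324.308, 'cy': 200.547, 'cam_to_world': [[0.008, 0.992, -0.13, 0.344], [-1.0, 0.008, 0.003, -0.007], [0.004, 0.13, 0.992, 1.475], [0.0, 0.0, 0.0, 1.0]]}
scene {'fov_y': 57.728, 'cx': 328.07, 'cy': 203.448, 'cam_to_world': [[0.377, -0.51, 0.773, 1.328], [0.926, 0.2, -0.32, -0.329], [0.009, 0.837, 0.548, 0.668], [0.0, 0.0, 0.0, 1.0]]}
handle_end top []
handle_end scene [([0.524, -0.009, 0.125], 0.61)]
crank_pivot top []
crank_pivot scene [([0.522, -0.004, 0.103], 0.49)]
crank top [([0.515, -0.006, 0.127], 0.56), ([0.752, 0.047, 0.099], 0.23)]
crank scene [([0.524, -0.005, 0.107], 0.67)]
jig top [([0.55, -0.133, 0.038], 0.58)]
jig scene [([0.589, -0.132, 0.04], 0.63), ([0.587, -0.181, 0.067], 0.28)]
jaw top [([0.548, -0.106, 0.089], 0.97)]
jaw scene [([0.574, -0.11, 0.077], 0.88)]
module top [([0.363, -0.109, 0.046], 0.8), ([0.567, -0.176, 0.074], 0.72), ([0.362, -0.244, 0.039], 0.58)]
module scene [([0.38, -0.114, 0.04], 0.87), ([0.589, -0.182, 0.067], 0.78), ([0.382, -0.249, 0.038], 0.6), ([0.784, 0.036, 0.078], 0.16)]
handle top [([0.549, -0.13, 0.037], 0.71), ([0.356, -0.386, 0.02], 0.41)]
handle scene [([0.525, -0.007, 0.126], 0.56), ([0.783, 0.035, 0.077], 0.48)]
0.8 [0.14844188 0.60712712 0.23130279] [-1.37239065e-05  1.19629531e-01  9.92818601e-01  1.98770044e-05] 0.08514143285345024
```

View pics/top0.png

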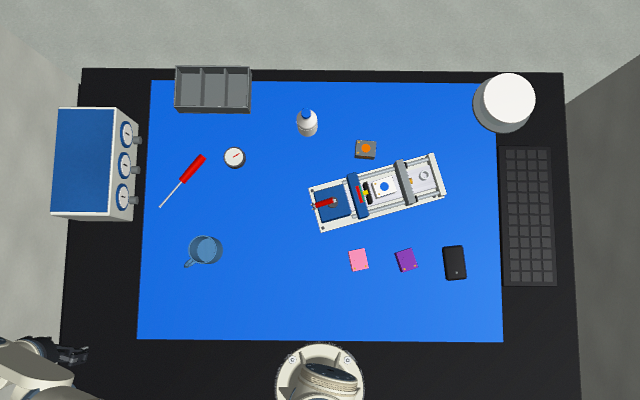

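View pics/scene0.png

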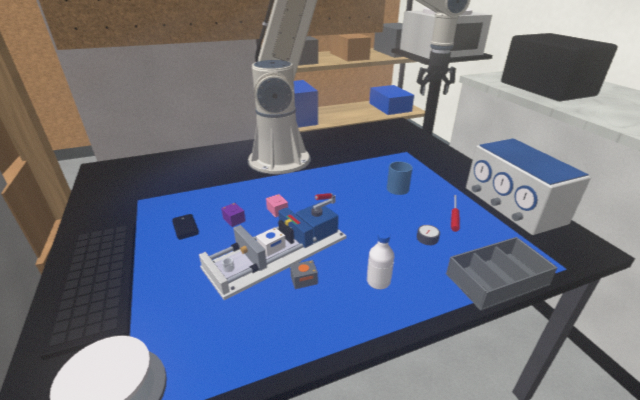

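The top picture shows the jig at px (308–446, 153–232), with gearbox and crank near (331,205) and the red handle at (312–336, 203). The white and blue module is at (383,187) between the jaw (357,195) and the backstop (403,181). Look-alikes for the module are pink (358,260), purple (405,260) and the grey/orange spare (366,149). For the handle, the red things are the screwdriver (195,167) and the red mark on the jaw (364,186). I choose the module on the bed and the handle on the gearbox, and check both with a close crop.

```bash
python3 - <<'E'
from h import *
save('top','c1.png',(300,145,455,240),5)
E
```

```text
(no output)
```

View pics/c1.png

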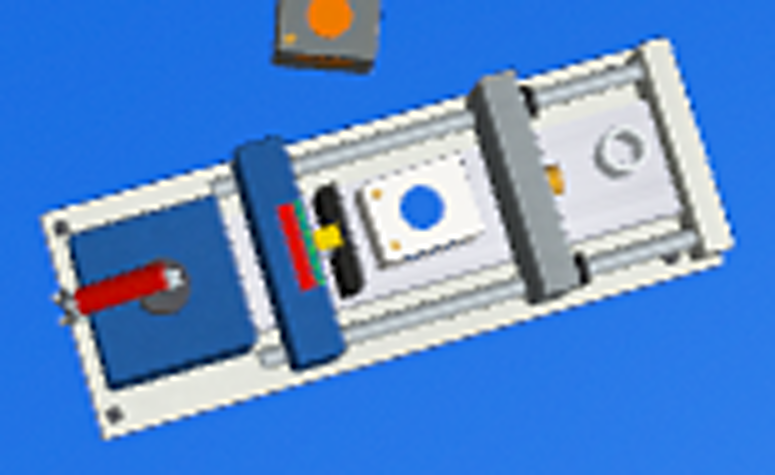

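The crop confirms the choice: the red handle's hinge is at crop (65,303) and its free end at (180,277), over the crank hub. The white module with the blue disc is at (420,208), between the pad (340,240) and the backstop (530,190).

```bash
python3 - <<'E'
from h import *
m=viewer.camera_model('top')
P=lambda a,b,z: atz('top',300+a/5-.4,145+b/5-.4,z,m)
for n,a,b,z in [('plateUL',42,214,.012),('plateLL',105,438,.012),('plateLR',722,262,.012),
 ('gbUL',70,237,.074),('gbUR',216,198,.074),('gbLR',255,350,.074),('gbLL',112,388,.074),
 ('hinge',65,303,.113),('end',180,277,.12),('jawUL',235,150,.086),('jawUR',285,140,.086),('jawLL',292,368,.086),('jawLR',343,355,.086),
 ('bsLL',535,303,.08),('mod',422,207,.072),('padtop',325,238,.08)]:
    print(n,np.round(P(a,b,z),4))
G=np.mean([P(a,b,.074) for a,b in[(70,237),(216,198),(255,350),(112,388)]],0)
d=P(105,438,.012)-P(722,262,.012); print('G',G,'yaw of jig +y',np.arctan2(d[1],d[0]),np.linalg.norm(d))
d=P(42,214,.012)-P(105,438,.012); print('x dir',np.arctan2(d[1],d[0]),np.linalg.norm(d))
d=P(65,303,.113)-P(180,277,.12);print(np.arctan2(d[1],d[0]),np.linalg.norm(d))
E
```

```text
plateUL [0.5742 0.0376 0.012 ]
plateLL [ 0.4407 -0.0012  0.012 ]
plateLR [ 0.5487 -0.3682  0.012 ]
gbUL [0.5513 0.0195 0.074 ]
gbUR [ 0.5746 -0.0638  0.074 ]
gbLR [ 0.4873 -0.0862  0.074 ]
gbLL [ 0.465  -0.0052  0.074 ]
hinge [0.5086 0.0212 0.113 ]
end [ 0.5227 -0.0422  0.12  ]
jawUL [ 0.6004 -0.074   0.086 ]
jawUR [ 0.6064 -0.1025  0.086 ]
jawLL [ 0.4761 -0.1064  0.086 ]
jawLR [ 0.4837 -0.1351  0.086 ]
bsLL [ 0.5148 -0.2447  0.08  ]
mod [ 0.5707 -0.182   0.072 ]
padtop [ 0.5511 -0.1256  0.08  ]
G [ 0.51954609 -0.03392127  0.074     ] yaw of jig +y 1.857023290113824 0.38252844536829506
x dir 0.2830231668466095 0.1389980961487664
1.790128095354352 0.06531615688762704
```

>>> arm_command(
  deltas=[-0.02,-0.022,-0.01,3,-0.06,-0.066,-0.03,8,-0.1,-0.11,-0.045,13,-0.14,-0.154,-0.055,18,-0.18,-0.198,-0.065,23,-0.22,-0.242,-0.075,28,-0.26,-0.286,-0.085,34,-0.3,-0.33,-0.09,40,-0.34,-0.374,-0.095,46,-0.385,-0.418,-0.1,52,-0.43,-0.465,-0.1,57,-0.465,-0.5,-0.1,60],
)

```text
t: 2.35
ee_pos: [0.4823, 0.0087, 0.3317]
ee_rot: [0.0, 0.601, 0.799, 0.0]
force: [0.2, 0.3, 0.5]
opening: 0.0852
grip_force: 0.0
```

```bash
python3 - <<'E'
from h import *
s=arm.get_obs(); print(s['t'],s['ee_pos'],s['ee_rot'],np.round(s['joint_positions'],3))
m=viewer.camera_model('wrist'); print(m['fov_y'],np.round(m['cam_to_world'],3))
save('wrist','w1.png')
for t in ['handle_end','crank_pivot','crank','jaw','module']:
    print(t,[(np.round(r['xyz'],4).tolist(),round(r['confidence'],2)) for r in finder.search_frame('wrist',t)][:2])
E
```

```text
2.35 [0.48226143 0.00871141 0.33168433] [4.25022117e-04 6.01298197e-01 7.99024528e-01 3.18207446e-04] [ 0.015  0.037  1.802 -0.     1.302 -0.266]
65.70646984690485 [[ 0.961 -0.262 -0.086  0.46 ]
 [ 0.276  0.915  0.296  0.086]
 [ 0.001 -0.308  0.951  0.474]
 [ 0.     0.     0.     1.   ]]
handle_end [([0.5109, -0.005, 0.1241], 0.7)]
crank_pivot [([0.5167, -0.0022, 0.1291], 0.89), ([0.5318, -0.0684, 0.0712], 0.61)]
crank [([0.5705, -0.1719, 0.0754], 0.68)]
jaw [([0.5509, -0.1014, 0.0923], 0.76)]
module [([0.3677, -0.101, 0.0402], 0.97), ([0.5703, -0.1729, 0.0736], 0.73)]
```

View pics/w1.png

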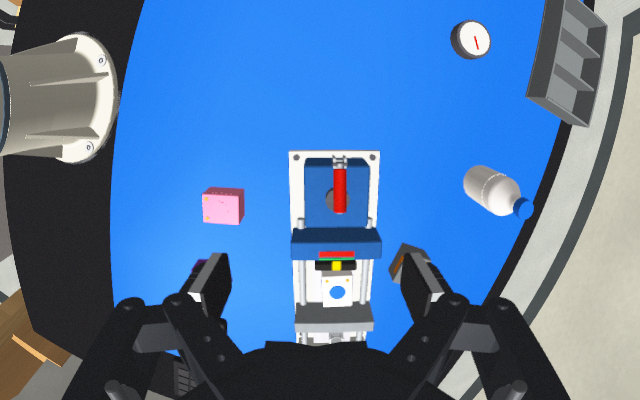

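The wrist picture shows the jig straight on: handle from (340,160) at the hinge to (339,213) at its free end, gearbox top (305–370, 158–228), jaw (336,243), module (338,291) and backstop (335,318).

```bash
python3 - <<'E'
from h import *
im=viewer.get_image('wrist')
cv2.imwrite('pics/w1c.png',cv2.resize(im[140:350,270:400],None,fx=4,fy=4,interpolation=cv2.INTER_CUBIC)[:600,:,::-1])
mw=viewer.camera_model('wrist'); mt=viewer.camera_model('top')
ax=np.array([.5195,-.034]);yaw=.283
X=np.array([np.cos(yaw),np.sin(yaw)]);Y=np.array([-X[1],X[0]])
J=lambda p:np.round([*(X@(p[:2]-ax)*1e3,),Y@(p[:2]-ax)*1e3,p[2]*1e3],1) if 0 else np.round([X@(p[:2]-ax)*1e3,Y@(p[:2]-ax)*1e3,p[2]*1e3],1)
for n,u,v,z in [('pUL',290,152,.012),('pUR',380,152,.012),('gUL',305,158,.074),('gUR',369.5,158,.074),('hingeT',340,162,.113),('jawBackL',292,230,.086),('jawBackR',380,229,.086)]:
    print(n,J(atz('wrist',u,v,z,mw)))
def tri(a,b):
    (o,d),(p,e)=a,b; d=d/np.linalg.norm(d);e=e/np.linalg.norm(e)
    s=np.linalg.lstsq(np.c_[d,-e],p-o,rcond=None)[0]; q=(o+s[0]*d+p+s[1]*e)/2; return J(q),round(np.linalg.norm(o+s[0]*d-p-s[1]*e)*1e3,1)
T=lambda a,b:ray('top',300+a/5-.4,145+b/5-.4,mt)
print('end',tri(T(185,276),ray('wrist',339,211,mw)))
print('hinge',tri(T(66,303),ray('wrist',340,163,mw)))
print('hub ',J(proj('wrist',[*ax,.1],mw)) if 0 else proj('wrist',[*ax,.113],mw), proj('wrist',[*(ax+Y*.055),.113],mw))
E
```

```text
pUL [-62.6  58.6  12. ]
pUR [74.4 59.6 12. ]
gUL [-37.9  60.8  74. ]
gUR [47.3 61.4 74. ]
hingeT [  4.9  63.4 113. ]
jawBackL [-56.2 -36.4  86. ]
jawBackR [ 65.3 -35.4  86. ]
end (array([  7.8, -15. ,  68.1]), np.float64(2.0))
hinge (array([ 8.3, 55.1, 79. ]), np.float64(1.2))
hub  (np.float64(334.8545092729821), np.float64(212.09713644738554)) (np.float64(335.7316613342522), np.float64(168.84274078630693))
```

View pics/w1c.png

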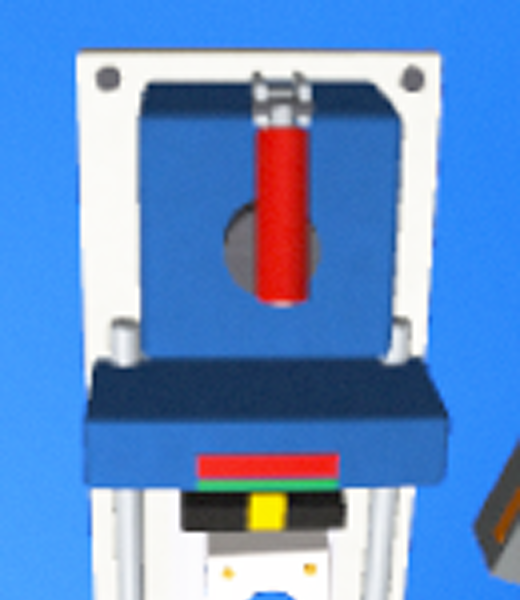

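The crop shows the dark strips to be the rear faces: gearbox top is v 168.7–229.5, jaw top v 244–261, handle centreline u≈340.7, hinge pin v≈164 and free end v≈215.5. The yellow pointer (336.5,267) sits just in front of the green mark.

```bash
python3 - <<'E'
from h import *
s=arm.get_obs(); print(s['t'],s['ee_pos'])
mw=viewer.camera_model('wrist')
def W(a,b,z): return atz('wrist',270+a/4-.4,140+b/4-.4,z,mw)
yaw=.283
X=np.array([np.cos(yaw),np.sin(yaw)]);Y=np.array([-X[1],X[0]])
g=[W(a,b,.074)[:2] for a,b in[(140,115),(401,115),(140,358),(394,357)]]
G=np.mean(g,0);print('G',G,[np.round([X@(p-G)*1e3,Y@(p-G)*1e3],1) for p in g])
for n,a,b,z in [('pUL',77,52,.012),('pUR',440,52,.012),('hinge',282,98,.113),('end113',283,303,.113),('end125',283,303,.125),('jTBL',90,418,.086),('jTBR',447,418,.086),('jTFL',85,485,.086),('jTFR',447,485,.086),('ptr',266,528,.086),('modBackTop',270,555,.072)]:
    p=W(a,b,z)[:2]-G; print(n,np.round([X@p*1e3,Y@p*1e3],1))
print('bs face/top rows',[np.round(Y@(atz('wrist',335,v,z,mw)[:2]-G)*1e3,1) for v,z in[(305,.07),(305,.08),(305,.09),(305,.1)]])
E
```

```text
2.7 [0.48085285 0.01185868 0.33127668]
G [ 0.52359912 -0.02919968] [array([-43.8,  43.5]), array([43. , 43.9]), array([-44.7, -43.7]), array([ 45.4, -43.7])]
pUL [-69.6  54.3]
pUR [68.5 55.2]
hinge [-0.2 57.4]
end113 [ 1.7 -7.8]
end125 [ 0.7 -3.2]
jTBL [-62.  -61.4]
jTBR [ 63.9 -62.3]
jTFL [-64.6 -88.4]
jTFR [ 66.4 -89.7]
ptr [   0.7 -106.5]
modBackTop [   3.7 -127.4]
bs face/top rows [np.float64(-180.9), np.float64(-173.2), np.float64(-165.4), np.float64(-157.7)]
```

>>> arm_command(
  deltas=[-0.01,0.007,0.03,0,-0.02,0.014,0.06,0,-0.03,0.022,0.09,0,-0.037,0.027,0.115,0,-0.041,0.0296,0.131,0,-0.041,0.0296,0.131,0,-0.041,0.0296,0.131,0],
)

```text
t: 3.58
ee_pos: [0.5216, -0.0197, 0.2012]
ee_rot: [0.0, 0.6, 0.8, 0.0]
force: [0.0, -0.5, -0.4]
opening: 0.0853
grip_force: 0.0
```

```bash
python3 - <<'E'
from h import *
s=arm.get_obs(); print(s['t'],s['ee_pos'],s['ee_rot'])
mw=viewer.camera_model('wrist')
im=viewer.get_image('wrist'); cv2.imwrite('pics/w2.png',im[:,:,::-1])
hsv=cv2.cvtColor(im,cv2.COLOR_RGB2HSV); r=((hsv[...,0]<8)|(hsv[...,0]>172))&(hsv[...,1]>170)&(hsv[...,2]>80)
n,l,st,c=cv2.connectedComponentsWithStats(r.astype(np.uint8))
for i in range(1,n):
    if st[i,4]>60: print(st[i],c[i])
k=np.argmax([st[i,4] if i else 0 for i in range(n)])
G=np.array([.5236,-.0292]);yaw=.283
X=np.array([np.cos(yaw),np.sin(yaw)]);Y=np.array([-X[1],X[0]])
x,y,w,h,_=st[k]
for v in (y+4,y+h//2,y+h-3):
    u=np.flatnonzero(l[v]==k); p=atz('wrist',u.mean(),v,.118,mw)[:2]-G; print(v,u.min(),u.max(),X@p*1e3,Y@p*1e3)
t=np.array(s['ee_pos'][:2])-G; print('tcp',X@t*1e3,Y@t*1e3)
E
```

```text
3.575 [ 0.52157167 -0.01966573  0.20121633] [4.43451309e-04 5.99788962e-01 8.00158034e-01 3.54433178e-04]
[ 304  157   21   69 1377] [313.58024691 190.98910675]
[290 279  50   8 392] [314.81887755 282.42857143]
161 304 323 -0.5449992999713646 45.85007076606015
191 304 324 -0.20359917118067603 22.649880433647187
223 305 323 -0.24439769269419068 -3.6459506762677365
tcp 0.7146774247450061 9.72140622175805
```

View pics/w2.png

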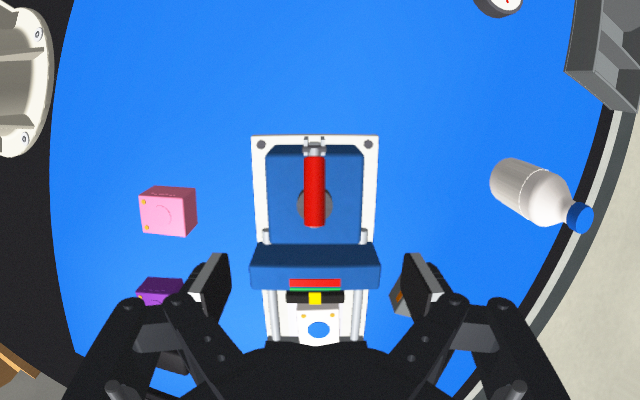

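The picture shows the handle (304–324, 157–226) directly ahead with the fingers straddling it; all measurements agree within 1 mm, so I descend and pinch.

>>> arm_command(
  deltas=[0,-0.001,0.03,0,0,-0.001,0.06,0,0,-0.001,0.085,0,0,-0.001,0.1,0,0,-0.001,0.104,0,0,-0.001,0.104,0],
)

```text
t: 4.38
ee_pos: [0.5208, -0.0204, 0.0969]
ee_rot: [0.0, 0.6, 0.8, 0.0]
force: [-0.6, -0.4, 0.3]
opening: 0.0857
grip_force: 0.0
```

>>> arm_command(
  deltas=[0,0,0,0,0,0,0,0,0,0,0,0,0,0,0,0,0,0,0,0,0,0,0,0],
  claw=0.01,
  force=25,
)

```text
t: 5.12
ee_pos: [0.5206, -0.0204, 0.0964]
ee_rot: [0.0, 0.6, 0.8, 0.0]
force: [1.2, -0.1, 1.5]
opening: 0.0154
grip_force: 24.3
```

>>> arm_command(
  deltas=[0.0009,0,-0.0054,0,0.0026,0,-0.0111,0,0.005,0,-0.0165,0,0.008,0,-0.0216,0,0.0118,0,-0.0262,0,0.016,0,-0.0303,0,0.0208,0,-0.0338,0,0.026,0,-0.0367,0,0.0315,0,-0.0389,0,0.0368,0,-0.0403,0,0.0414,0,-0.0409,0,0.0455,0,-0.041,0],
)

```text
t: 6.62
ee_pos: [0.508, 0.0225, 0.138]
ee_rot: [0.001, 0.6, 0.8, -0.0]
force: [3.2, -7.9, -1.7]
opening: 0.0152
grip_force: 24.7
```

>>> arm_command(
  deltas=[0.001,0,0,0,0.002,0,0,0,0.002,0,0,0],
)

```text
t: 7.0
ee_pos: [0.5074, 0.0244, 0.1381]
ee_rot: [0.001, 0.6, 0.8, -0.0]
force: [3.3, -6.1, -3.1]
opening: 0.0153
grip_force: 24.7
```

```bash
python3 - <<'E'
from h import *
s=arm.get_obs(); print(s['t'],s['ee_pos'],s['ee_rot'],s['force'],s['moment'],s['joint_positions'])
save('wrist','w3.png')
G=np.array([.5236,-.0292]);yaw=.283
X=np.array([np.cos(yaw),np.sin(yaw)]);Y=np.array([-X[1],X[0]])
t=np.array(s['ee_pos'][:2])-G; print('tcp',X@t*1e3,Y@t*1e3,'F',X@s['force'][:2],Y@s['force'][:2])
E
```

```text
7.0 [0.50742029 0.02442666 0.13805948] [ 9.69142823e-04  5.99723443e-01  8.00206683e-01 -3.41508380e-04] [ 3.27345074 -6.06203986 -3.10791704] [-1.13464258 -0.62775503  0.02982594] [ 0.04633636  0.28856983  1.9666991  -0.0022737   0.88526397 -0.23670975]
tcp -0.5615383983391866 56.011479969202924 F 1.4504903113117709 -6.734974749026494
```

View pics/w3.png

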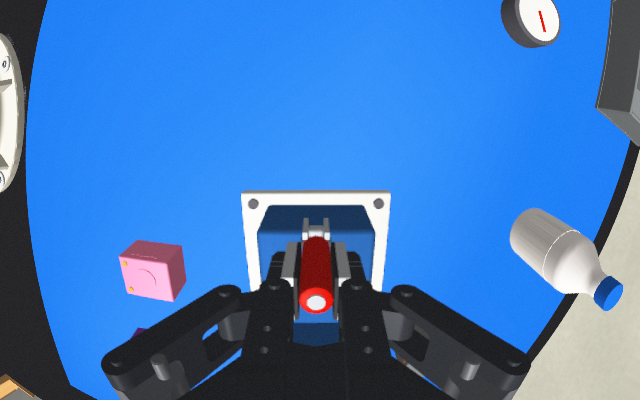

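```bash
python3 - <<'E'
from h import *
mw=viewer.camera_model('wrist')
G=np.array([.5236,-.0292]);yaw=.283
X=np.array([np.cos(yaw),np.sin(yaw)]);Y=np.array([-X[1],X[0]])
for th in (1.2,1.4,1.5,1.571):
  for L in (.058,.062,.065):
    p=G+Y*(.055-L*np.cos(th)); print(th,L,np.round(proj('wrist',[*p,.113+L*np.sin(th)],mw),1))
print(proj('wrist',[*(G+Y*.055),.113],mw))
E
```

```text
1.2 0.058 [316.5 328.7]
1.2 0.062 [316.6 336. ]
1.2 0.065 [316.6 341.6]
1.4 0.058 [316.6 315.3]
1.4 0.062 [316.6 322. ]
1.4 0.065 [316.7 327.2]
1.5 0.058 [316.6 306.4]
1.5 0.062 [316.7 312.6]
1.5 0.065 [316.7 317.3]
1.571 0.058 [316.7 299.3]
1.571 0.062 [316.7 304.9]
1.571 0.065 [316.7 309.2]
(np.float64(316.23646084317596), np.float64(241.1230041509612))
```

The handle's end is at (316,302), which matches the projection of an upright handle (about 302), and the outward push meets the hard stop at about 7 N. Next is cranking clockwise, with the tool turning along.

>>> arm_command(
  deltas=[-0.0001,0.0028,0,2.9,-0.0004,0.0068,0,6.9,-0.0011,0.0113,0,11.5,-0.0025,0.0168,0,17.2,-0.0045,0.0222,0,22.9,-0.007,0.0273,0,28.6,-0.01,0.0322,0,34.4,-0.0134,0.0367,0,40.1,-0.0173,0.0409,0,45.8,-0.0216,0.0446,0,51.6,-0.0248,0.047,0,55.6,-0.0262,0.048,0,57.3],
)

```text
t: 8.55
ee_pos: [0.5587, 0.0144, 0.1379]
ee_rot: [-0.001, 0.911, 0.413, -0.001]
force: [-4.0, 4.2, 5.1]
opening: 0.0151
grip_force: 25.5
```

```bash
cat >> h.py <<'E'
G=np.array([.5236,-.0292]);yaw=.283
X=np.array([np.cos(yaw),np.sin(yaw)]);Y=np.array([-X[1],X[0]])
def st():
    from scipy.spatial.transform import Rotation as R
    s=arm.get_obs(); q=s['ee_rot']; M=R.from_quat([q[1],q[2],q[3],q[0]]).as_matrix()
    t=np.array(s['ee_pos'][:2])-G; a,b=X@t,Y@t; ph=np.arctan2(a,b); F=np.array(s['force'][:2]); n=t/np.hypot(*t); tg=np.array([n[1],-n[0]])
    print('t',s['t'],'r',np.hypot(a,b)*1e3,'phi',ph%6.283,'toolphi',(yaw-np.arctan2(M[1,1],M[0,1]))%6.283,'Frad',F@n,'Ftan',F@tg,'z',s['ee_pos'][2],'Ftool',M.T@np.array(s['force']),'q',np.round(s['joint_positions'],2))
E
python3 - <<'E'
from h import *
st()
save('top','c2.png',(300,145,455,240),5); save('wrist','w4.png')
E
```

```text
t 8.55 r 56.00083208824757 phi 0.9612798247224167 toolphi 1.0013784102081331 Frad 0.7424210609567479 Ftan -5.745306943565991 z 0.13789152125375 Ftool [ 0.5049711  -5.78858306 -5.06551337] q [0.02 0.36 1.86 0.   0.93 0.74]
```

View pics/c2.png

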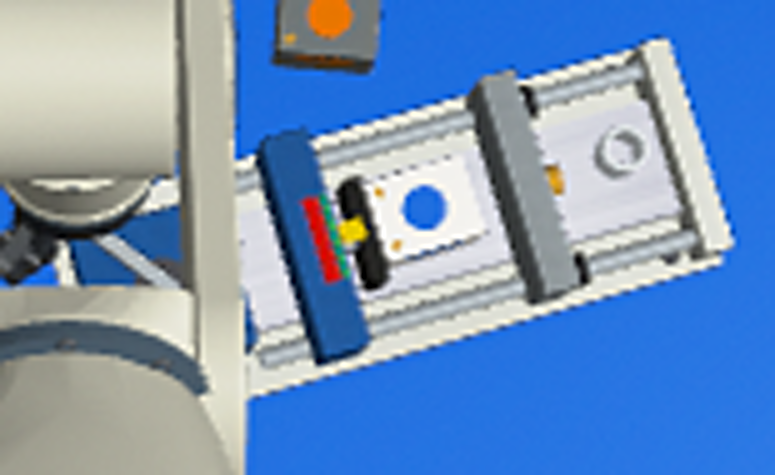

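The crop shows the jaw moved about 15 mm, the pad now touching the module (375,225), and the module's far edge (488,200) about 6–10 mm short of the backstop face (500,190). The tangential force is 5.7 N, as expected for free turning. I continue by 0.5 rad.

>>> arm_command(
  deltas=[0.0004,0.0029,0,2.9,0.0006,0.0069,0,6.9,0.0003,0.0116,0,11.5,-0.0006,0.0174,0,17.2,-0.0027,0.023,0,22.9,-0.0044,0.0267,0,26.9,-0.0052,0.0283,0,28.6,-0.0052,0.0283,0,28.6],
)

```text
t: 9.65
ee_pos: [0.5767, -0.008, 0.1379]
ee_rot: [-0.001, 0.984, 0.176, -0.001]
force: [-4.5, 4.2, 4.0]
opening: 0.0152
grip_force: 25.4
```

```bash
python3 - <<'E'
from h import *
st()
for c in('wrist','scene'):
    im=viewer.get_image(c); cv2.imwrite('pics/%s5.png'%c,im[:,:,::-1]); hsv=cv2.cvtColor(im,cv2.COLOR_RGB2HSV)
    for nm,lo,hi in(('y',25,33),('g',55,80)):
        mk=((hsv[...,0]>=lo)&(hsv[...,0]<=hi)&(hsv[...,1]>150)&(hsv[...,2]>60)).astype(np.uint8)
        n,l,s,ce=cv2.connectedComponentsWithStats(mk); print(c,nm,[(s[i].tolist()) for i in range(1,n) if s[i,4]>4])
E
```

```text
t 9.65 r 57.19274582411602 phi 1.4747502502439471 toolphi 1.4993647062556394 Frad -2.584182266220501 Ftan -5.602064237008653 z 0.13790955621188106 Ftool [-2.73147812 -5.54661539 -4.0221268 ] q [-0.02  0.39  1.82  0.    0.94  1.2 ]
wrist y [[456, 282, 19, 20, 255]]
wrist g [[449, 268, 15, 41, 149]]
scene y []
scene g []
```

>>> arm_command(
  deltas=[-0.0001,0.0029,0,2.9,-0.0003,0.0058,0,5.7,-0.0007,0.0087,0,8.6,-0.0007,0.0087,0,8.6],
)

```text
t: 10.25
ee_pos: [0.5796, -0.0163, 0.138]
ee_rot: [-0.001, 0.995, 0.102, -0.001]
force: [-3.5, 5.2, 2.3]
opening: 0.0151
grip_force: 25.3
```

```bash
cat >> h.py <<'E'
def chk():
    st(); im=viewer.get_image('wrist'); hsv=cv2.cvtColor(im,cv2.COLOR_RGB2HSV); mw=viewer.camera_model('wrist')
    for nm,lo,hi,z in(('y',25,33,.086),('g',55,80,.086),('r',0,8,.086)):
        mk=((hsv[...,0]>=lo)&(hsv[...,0]<=hi)&(hsv[...,1]>150)&(hsv[...,2]>60)).astype(np.uint8)
        n,l,s,ce=cv2.connectedComponentsWithStats(mk)
        for i in range(1,n):
            if s[i,4]>30:
                v,u=np.nonzero(l==i); yy=[Y@(atz('wrist',a,b,z,mw)[:2]-G)*1e3 for a,b in zip(u,v)]
                print(nm,s[i].tolist(),'jigY',np.round(np.percentile(yy,[1,50,99]),1))
E
python3 -c "
from h import *
chk()"
```

```text
t 10.25 r 57.448892034624365 phi 1.6268943738802912 toolphi 1.649723096797303 Frad -2.2271178797509816 Ftan -5.839494793167912 z 0.13795822555199125 Ftool [-2.36405861 -5.79183038 -2.25171798] q [-0.03  0.39  1.81  0.    0.94  1.33]
y [464, 262, 18, 23, 272] jigY [-131.9 -124.5 -116.7]
g [456, 249, 10, 52, 178] jigY [-115.2 -113.3 -111.7]
r [62, 55, 13, 13, 38] jigY [172.9 180.9 187.9]
r [0, 58, 33, 69, 1006] jigY [231.  262.5 293.6]
r [298, 236, 36, 77, 1868] jigY [-9.2  1.5 16.1]
r [444, 250, 17, 53, 465] jigY [-109.5 -105.5 -101.5]
```

>>> arm_command(
  deltas=[-0.0001,0.0029,0,2.9,-0.0003,0.0058,0,5.7,-0.0003,0.0058,0,5.7],
)

```text
t: 10.68
ee_pos: [0.5808, -0.0219, 0.138]
ee_rot: [-0.001, 0.999, 0.052, -0.001]
force: [-1.4, 5.3, 2.3]
opening: 0.0158
grip_force: 25.2
```

```bash
python3 -c "
from h import *
chk()" | grep -v ^r
```

```text
t 10.675 r 57.644118039028726 phi 1.7275112669052546 toolphi 1.7493007802175482 Frad -0.7036454913240011 Ftan -5.396095308630054 z 0.1380091815646139 Ftool [-0.82408604 -5.38390031 -2.2431551 ] q [-0.04  0.39  1.81  0.    0.94  1.42]
y [467, 248, 18, 24, 297] jigY [-133.6 -125.9 -117.9]
g [461, 236, 6, 54, 181] jigY [-116.5 -114.7 -113.1]
```

>>> arm_command(
  deltas=[0.0008,0.0029,0,2.9,0.0012,0.0058,0,5.7,0.0012,0.0058,0,5.7],
)

```text
t: 11.1
ee_pos: [0.5817, -0.0276, 0.1379]
ee_rot: [-0.001, 1.0, 0.003, -0.002]
force: [-4.8, 5.6, 4.4]
opening: 0.0156
grip_force: 25.4
```

```bash
python3 -c "
from h import *
chk()" | grep -v ^r
```

```text
t 11.1 r 58.07677318867209 phi 1.826219931614729 toolphi 1.848676511057264 Frad -4.652800523309512 Ftan -5.737695645643578 z 0.13787959729210297 Ftool [-4.79600888 -5.63966681 -4.37522935] q [-0.05  0.39  1.81  0.    0.95  1.51]
y [469, 234, 18, 25, 313] jigY [-135.  -127.4 -119.3]
g [462, 222, 7, 56, 188] jigY [-117.6 -116.1 -114.7]
```

>>> arm_command(
  deltas=[-0.0001,0.0029,0,2.9,-0.0003,0.0058,0,5.7,-0.0003,0.0058,0,5.7],
)

```text
t: 11.52
ee_pos: [0.5818, -0.0333, 0.1379]
ee_rot: [-0.001, 0.999, -0.047, -0.001]
force: [-2.6, 4.8, 3.2]
opening: 0.0151
grip_force: 25.4
```

```bash
python3 -c "
from h import *
chk()" | grep -v ^r
```

```text
t 11.525 r 58.301249881069296 phi 1.924540135645684 toolphi 1.9482159457773287 Frad -2.8943834414969767 Ftan -4.639651069813108 z 0.13793832236710485 Ftool [-3.01261248 -4.57503979 -3.19449412] q [-0.06  0.39  1.8   0.    0.95  1.6 ]
y [468, 219, 20, 26, 329] jigY [-136.2 -129.  -120.8]
g [459, 209, 13, 56, 198] jigY [-118.9 -117.6 -116.1]
```

>>> arm_command(
  deltas=[0,0.0029,0,2.9,0.0001,0.0058,0,5.7,-0.0001,0.0087,0,8.6,-0.0001,0.0087,0,8.6],
)

```text
t: 12.08
ee_pos: [0.5808, -0.0419, 0.1379]
ee_rot: [-0.001, 0.993, -0.122, -0.002]
force: [-3.3, 6.1, 2.9]
opening: 0.0152
grip_force: 25.4
```

```bash
python3 -c "
from h import *
chk()" | grep -v ^r
```

```text
t 12.075 r 58.61919445015336 phi 2.072069928063045 toolphi 2.0984213023277616 Frad -4.502156742745059 Ftan -5.284805886019493 z 0.13791106780951842 Ftool [-4.64921731 -5.16833247 -2.92687643] q [-0.08  0.39  1.81  0.    0.95  1.74]
y [465, 195, 21, 28, 345] jigY [-138.  -131.3 -123.2]
g [450, 188, 24, 56, 211] jigY [-121.1 -119.8 -118.4]
```

>>> arm_command(
  deltas=[-0.0001,0.0029,0,2.9,-0.0003,0.0058,0,5.7,-0.0007,0.0087,0,8.6,-0.0007,0.0087,0,8.6],
)

```text
t: 12.62
ee_pos: [0.5787, -0.0499, 0.138]
ee_rot: [-0.001, 0.981, -0.196, -0.001]
force: [-0.6, 8.2, 1.4]
opening: 0.0152
grip_force: 25.3
```

```bash
python3 -c "
from h import *
chk()
save('wrist','w6.png',(340,60,600,260),3)" | grep -v ^r
```

```text
t 12.625 r 58.85119161113919 phi 2.212660396789763 toolphi 2.248614360117416 Frad -3.497469766612135 Ftan -7.478274079717272 z 0.13799524469760666 Ftool [-3.76722773 -7.35030649 -1.42318733] q [-0.09  0.39  1.81  0.    0.94  1.87]
y [456, 173, 23, 29, 373] jigY [-138.6 -132.  -123.8]
g [438, 167, 35, 55, 233] jigY [-123.2 -121.8 -120.4]
```

View pics/w6.png

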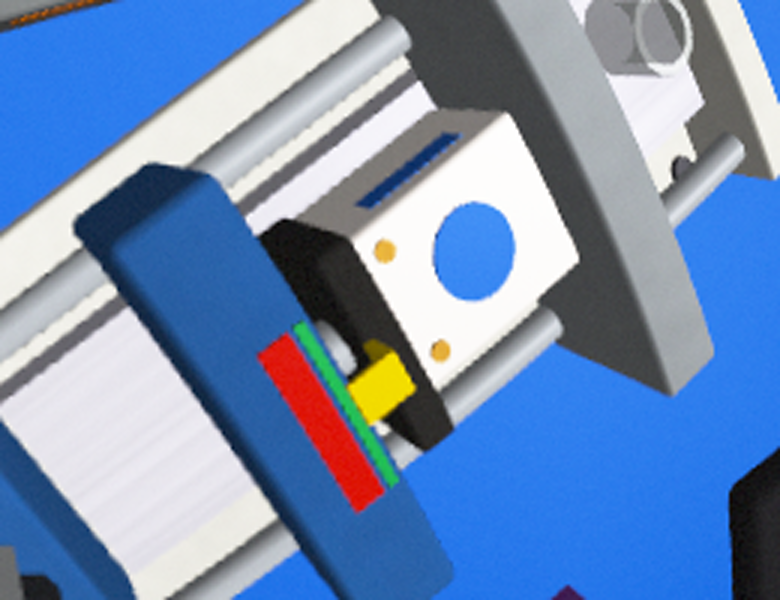

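The crop shows the module square against the grey backstop (520,150) and the yellow pointer's tip at the front edge of the green mark (355,395), so the clamping force is about 8 N. A little further is needed.

>>> arm_command(
  deltas=[0,0.002,0,2,0.0001,0.0041,0,4,0.0001,0.0041,0,4,0.0001,0.0041,0,4],
)

```text
t: 13.22
ee_pos: [0.5775, -0.0533, 0.138]
ee_rot: [-0.001, 0.973, -0.23, -0.001]
force: [0.4, 9.1, 0.3]
opening: 0.0154
grip_force: 25.3
```

```bash
python3 -c "
from h import *
chk()" | grep -v ^r
```

```text
t 13.225 r 58.98649270541098 phi 2.273948587394117 toolphi 2.3177401361963184 Frad -3.3663596434728076 Ftan -8.482590694045468 z 0.13801705901402017 Ftool [-3.73517925 -8.3278233  -0.30655759] q [-0.1   0.39  1.81  0.    0.94  1.94]
y [450, 163, 24, 30, 386] jigY [-138.5 -132.  -123.7]
g [431, 159, 40, 53, 216] jigY [-124.  -122.6 -121.3]
```

>>> arm_command(
  deltas=[0,0.0012,0,1.1,0,0.0012,0,1.1,0,0.0012,0,1.1],
)

```text
t: 13.65
ee_pos: [0.5771, -0.0541, 0.138]
ee_rot: [-0.002, 0.971, -0.239, -0.001]
force: [1.1, 9.8, 0.4]
opening: 0.0151
grip_force: 25.3
```

```bash
python3 -c "
from h import *
chk()" | grep -v ^r
```

```text
t 13.65 r 58.98873480065256 phi 2.289826835743944 toolphi 2.336971992748447 Frad -3.1257971301045684 Ftan -9.341643108138308 z 0.1380171782766354 Ftool [-3.56345577 -9.18506737 -0.4022901 ] q [-0.1   0.39  1.81  0.    0.94  1.95]
y [448, 161, 24, 29, 388] jigY [-138.5 -131.8 -123.6]
g [429, 156, 41, 53, 215] jigY [-124.3 -122.7 -121.5]
```

>>> arm_command(
  deltas=[0,0,0,0,0,0,0,0,0,0,0,0,0,0,0,0,0,0,0,0,0,0,0,0],
  claw=0.06,
)

```text
t: 14.45
ee_pos: [0.5774, -0.0564, 0.1373]
ee_rot: [0.0, 0.971, -0.239, -0.0]
force: [0.4, 0.0, 0.2]
opening: 0.0599
grip_force: 0.0
```

>>> arm_command(
  deltas=[0,0,-0.01,0,0,0,-0.03,0,0,0,-0.06,0,0,0,-0.09,0,0,0,-0.12,0,0,0,-0.14,0,0,0,-0.14,0,0,0,-0.14,0],
)

```text
t: 15.45
ee_pos: [0.577, -0.0563, 0.2767]
ee_rot: [0.0, 0.971, -0.239, -0.0]
force: [0.0, 0.3, -1.0]
opening: 0.06
grip_force: 0.0
```

```bash
python3 - <<'E'
from h import *
chk()
im=viewer.get_image('wrist'); mw=viewer.camera_model('wrist')
phi=2.285; d=X*np.sin(phi)+Y*np.cos(phi)
for th in(1.4,1.5,1.571):
    print(th,[np.round(proj('wrist',[*(G+d*(.055-L*np.cos(th))),.113+L*np.sin(th)],mw),1) for L in(0,.06)])
cv2.imwrite('pics/w7.png',cv2.resize(im[60:330,230:590],None,fx=2.2,fy=2.2,interpolation=cv2.INTER_CUBIC)[:,:,::-1])
E
```

```text
t 15.45 r 59.91178170958909 phi 2.324087985931126 toolphi 2.336214323198687 Frad -0.11671757415111564 Ftan -0.2922568393913535 z 0.27667510978042614 Ftool [-0.1194898  -0.29112984  1.01501259] q [-0.1   0.24  1.68 -0.    1.22  1.95]
y [395, 138, 17, 17, 161] jigY [-138.4 -131.5 -123.3]
g [383, 134, 29, 34, 80] jigY [-124.  -122.5 -121.4]
r [377, 138, 31, 35, 264] jigY [-118.8 -115.2 -111.6]
r [305, 179, 17, 31, 345] jigY [-35.  -22.2  -5.6]
r [81, 228, 17, 50, 555] jigY [248.6 285.  327.7]
1.4 [array([314.7, 182.8]), array([315.2, 212.6])]
1.5 [array([314.7, 182.8]), array([314.9, 206.2])]
1.571 [array([314.7, 182.8]), array([314.6, 201.5])]
```

View pics/w7.png

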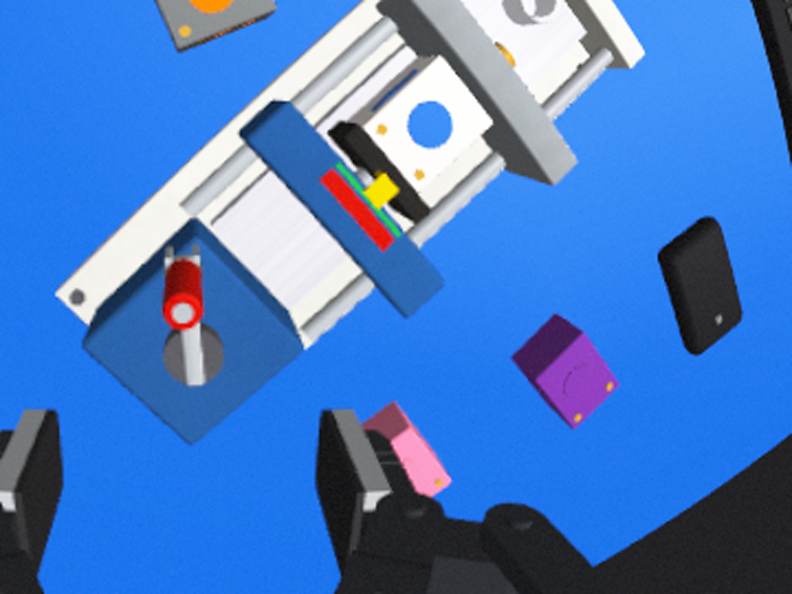

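The crop shows the handle standing (end cap at (182,313), hinge at (183,260)), the yellow pointer's tip over the green mark (372,195) and clear of the red, and the module clamped. I check the uprightness numerically against the gearbox.

```bash
python3 - <<'E'
from h import *
mw=viewer.camera_model('wrist'); im=viewer.get_image('wrist')
for z in(.074,.102): print('G proj in crop',[(a-b)*2.2 for a,b in zip(proj('wrist',[*G,z],mw),(230,60))])
c=[[(a-b)*2.2 for a,b in zip(proj('wrist',[*(G+X*.045*i+Y*.045*j),.074],mw),(230,60))] for i,j in((1,1),(1,-1),(-1,-1),(-1,1))]
print('gb corners crop',np.round(c))
hsv=cv2.cvtColor(im,cv2.COLOR_RGB2HSV).astype(int)
sub=hsv[175:215,300:326]
mk=((sub[...,1]>150)&((sub[...,0]<8)|(sub[...,0]>172))).astype(int)
for i,r in enumerate(mk): print(175+i,''.join('#' if a else ('o' if h[1]<60 else '.') for a,h in zip(r,sub[i])))
E
```

```text
G proj in crop [np.float64(191.8188862196269), np.float64(349.01996488091464)]
G proj in crop [np.float64(192.1574992853339), np.float64(369.5298501689772)]
gb corners crop [[ 76. 347.]
 [194. 234.]
 [307. 351.]
 [190. 450.]]
175 .....oooo.........oo......
176 .....oooo.ooooooooooo.....
177 .....ooooooo...oooooo.....
178 .....ooooo..##...oooo.....
179 .....ooo.########.ooo.....
180 .....oo.###########.oo....
181 .....oo.############.o....
182 .....o.##############o....
183 .....o.##############o....
184 ......###############.....
185 ......###############.....
186 ......###############.....
187 ......###############.....
188 .....################.....
189 .....################.....
190 .....################.....
191 .....#################....
192 .....#################....
193 .....#################....
194 .....#################....
195 .....#################....
196 .....#################....
197 .....#######.#########....
198 ....######.oooo.######....
199 ....#####.oooooo.#####....
200 ....####.oooooooo.####....
201 ....####.oooooooo.####....
202 ....####.oooooooo.####....
203 .....###.oooooooo.####....
204 .....###.oooooooo.###.....
205 .....####.oooooo.####.....
206 ......####.oooo.####......
207 .......###########..ooo...
208 ........#########..ooooo..
209 .........#####..oooooooooo
210 .........o....oooooooooooo
211 ........oooooooooooooooooo
212 ........oooooooooooooooooo
213 .......ooooooooooooooooooo
214 .......ooooooooooooooooooo
```

```bash
python3 -c "
from rig import arm
print(arm.job_done())"
```

```text
the job is handed in; nothing more can be done
None
```

The job is handed in after about 15.6 s of the 72 s: I folded the handle fully up, then cranked clockwise about 2.3 rad until the module was clamped against the backstop at an estimated 13–15 N, with the pointer on green and clear of red, and let go with the handle still upright and nothing else moved; the result of the judging wasn't shown.

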